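# Empty the tip-out tin bin into the carry tray

### The job

Slide the grey tray by its orange handle to the dumping side of the green tip-out bin, squarely under its lip and close along the foot of the stand, then push the bin over past its catch so that both tins roll out into the tray. Ease the bin gently back upright, without letting it fall back, until it is fully home in its catch, and then slide the tray with the tins back to where it stood. Do not knock the drain pipe above, and leave the cup, timer and brush where they are.

Things in the scene. Friction and masses are not known exactly. Their poses are not given: they have to be found in the camera images.
- stand: Dark steel stand, fixed. Origin on the base (z = 0) straight below the middle of the hinge axis. x axis along the hinge, roughly away from the robot; the bin dumps towards its -y side. Foot plate 210 mm (x, centred) by 200 mm, 4 mm thick, from y = -30 to +170 mm; a cheek plate at each end (x = +-94 mm, y = -30 to +50 mm) rises to z = 166 mm.
- hinge (a point): Middle of the bin's hinge axis, 140 mm above the stand's origin, axes as the stand's (fixed).
- bin (a joint): Bin angle about the hinge (+x of the stand): 0 upright at its stop, held by a sprung roller catch, passed in the first 0.15 rad; 1.6 fully tipped at a stop. At the bar it takes about 5 N to pass the catch, then 2 N or less. The bin (0.6 kg) balances near 1.35 rad and stays tipped beyond; from less it falls back fast unless held. Coming back slowly it rests on the catch at 0.16 until pushed with 1 to 3 N; then it snaps home.
- bar (a point): Centre of the bin's black push bar: round, 14 mm thick, 84 mm free length, parallel to the hinge, 45 mm diagonally out from the bin's upper back edge on two 10 mm arms 50 mm either side of the centre. At 0 rad it lies at y = +170, z = +108 mm from the hinge in stand axes (248 mm above the base); it swings and turns with the bin, radius 201 mm. x axis along the bar.
- lip (a point): Middle of the green bin's pouring lip; at 0 rad at y = -50, z = +70 mm from the hinge. Bin 158 mm wide along the hinge (inside 150); back wall at y = +135, top at z = +75, floor at z = -30 mm from the hinge; sloping front. Fully tipped, the lip is about 69 mm to the -y side of the hinge and 88 mm above the base.
- tin1_mid (a point): Centre of an empty food tin with red label, 66 mm across, 100 mm long, about 60 g; its x axis is its length. It lies in the bin along the hinge.
- tin2_mid (a point): Centre of an empty food tin with yellow label, same size, lying beside the first.
- tray_mid (a point): Centre (30 mm up) of the loose grey carry tray, open on top: 210 mm (its x) by 170 mm (its y), 60 mm high, walls 4 mm, about 0.4 kg, on the base. Its handle is at its -x end, nearest the robot. Under the lip it belongs with its long sides along the hinge, centred on the stand's x = 0 and about 120 mm to the stand's -y side (5 mm off the foot plate).
- tray_grip (a point): Centre of the tray's orange handle bar, 12 mm thick, 90 mm long along the tray's y, 85 mm above the base, 135 mm from the tray's centre on its -x side and 30 mm outside the end wall, 25 mm above its rim; axes as the tray's.
- pipe: White drain pipe, 50 mm thick, fixed level across the cupboard along y above the bin; origin on its centre line, 500 mm up. It leaves no room for a gripper coming straight down on the bar; one leaning back to the robot by 40 to 45 degrees (fingers pointing down and away from the robot) passes under it.
- cup: White ceramic mug, 80 mm across, 85 mm high, bystander; origin under its centre.
- timer: White kitchen timer with a turning knob, 68 mm across, 50 mm high, bystander; origin under its centre.
- brush: Blue plastic dust brush lying on its black bristles, 255 mm long along its x, 50 mm wide, 50 mm high, bystander; origin on the base under it, about mid-length.
Mind the look-alikes: they are no part of the job. What is shaped like the part that bears tin2_mid but blue or turquoise is not meant.

How it is judged:
On the way, in this order (a step that is already met when the one before it is completed fails the run):
1. the tray stands squarely under the lip, close along the stand's foot, the bin still upright (x of tray_mid in the frame of stand between -0.03 and 0.03 m and y of tray_mid in the frame of stand between -0.15 and -0.1 m and angle between the x axis of tray_mid and the x axis of stand, either way round below 0.15 rad and value of joint bin below 0.05 rad and angle between tray_mid's own z axis and vertical below 0.05 rad), for 0.3 s.
2. the bin is tipped well past its catch and both tins lie in the tray (value of joint bin above 1.25 rad and x of tin1_mid in the frame of tray_mid between -0.1 and 0.1 m and y of tin1_mid in the frame of tray_mid between -0.085 and 0.085 m and z of each of tin1_mid, tin2_mid in the frame of tray_mid below 0.045 m and x of tin2_mid in the frame of tray_mid between -0.1 and 0.1 m and y of tin2_mid in the frame of tray_mid between -0.085 and 0.085 m), for 0.2 s.
3. the bin is back upright, home in its catch, the tins in the tray (value of joint bin below 0.04 rad and x of tin1_mid in the frame of tray_mid between -0.1 and 0.1 m and y of tin1_mid in the frame of tray_mid between -0.085 and 0.085 m and z of each of tin1_mid, tin2_mid in the frame of tray_mid below 0.045 m and x of tin2_mid in the frame of tray_mid between -0.1 and 0.1 m and y of tin2_mid in the frame of tray_mid between -0.085 and 0.085 m), for 0.3 s.
At the end, for the whole second after the job is handed in: Both tins lie in the tray (centres inside its walls, at most 75 mm above the base), the tray stands flat within 40 mm of where it started (its handle within 50 mm), and the bin is upright in its catch (joint under 0.04 rad) (all of step 3 and distance of tray_mid from where it was at the start of the episode below 0.04 m and distance of tray_grip from where it was at the start of the episode below 0.05 m and angle between tray_mid's own z axis and vertical below 0.1 rad); the robot touches nothing.
It fails at once if the bin falls or is flung back (faster than 1.5 rad/s before it meets its catch) (velocity of joint bin below -1.5 rad/s and value of joint bin above 0.25 rad).
It fails at once if the drain pipe is knocked (over 8 N) (contact force between pipe and anything else above 8 N).
It fails at once if the cup, timer or brush is moved by more than 20 mm or knocked over (distance of any of cup, timer, brush from where it was at the start of the episode above 0.02 m or angle between any of cup, timer, brush's own z axis and vertical above 0.3 rad).
It also fails if it takes over 72 s, if anything falls off the work surface, if the arm or the gripper's body presses on something with over 40 N, if the wrist force passes 120 N, or if a joint passes its speed limit or range.

### The arm

A 6-joint arm with a two-finger parallel gripper is mounted at the origin on the work surface. World frame = base frame: x ahead of the robot, y to its left, z up, the work surface at z = 0. Lengths are in m, angles in rad, forces in N, time in s.
With the tool pointing down it reaches from about 0.375 to 0.975 m from the base axis. Payload 3.8 kg.
Tool frame: the origin (TCP) lies midway between the tips of the shut fingers; the grasp point (between the pads) lies 19 mm behind it; z points along the fingers, y is the line along which they close (so a half turn about z gives the same grasp; the last joint's range is limited). The gripper opens to 85 mm and grips with 20 to 120 N. Pads are 22 mm wide; open, the fingers measure 114 mm over their backs; the gripper's body (76 mm by 85 mm) begins 54 mm behind the grasp point. The pads swing forward as they close: fully open they stand 13 mm farther back than shut.
Start: joints at [-1.377, 0.264, 1.604, -0, 1.274, -0.037], TCP at [0.154, -0.657, 0.231] pointing down, gripper open.
Joint ranges: [-2.63, 2.63], [-0.94, 2.18], [0.31, 2.57], [-1.31, 4.45], [0, 2.66], [-2.55, 2.55]. Speed limits (rad/s): [2.57, 2.57, 3.14, 3.14, 3.14, 3.14].

### API

Orientations are given as a rotation vector (axis times angle).
In Python, from workcell import sensors, viewer, job gives the robot as it stands.
- The arm moves only by the shell command python3 -m inch 'ROWS' [FORCE]. ROWS is JSON, one flat list of numbers, 7 for each row, row after row: the shift along the tool's x, y, z in mm, then the turn, a rotation vector about the tool's x, y, z in degrees, then the finger opening in mm, from 0 to 85.4. A call has exactly 8 rows; each row shifts and turns the commanded pose from where the row before left it, along the tool's axes as they then stand; what a row does not reach is not made up. A row lasts 1/10 s, in which the tool goes at most 50 mm and 8.59 degrees, less where a joint would pass 70% of its speed; a pose out of reach is approached as far as the arm can. A call is refused whole if a number of a shift passes 50 or a number of a turn 8.59, either way. A call with a gripper value outside its range is refused whole. The fingers move at their own pace and stop on an object; FORCE is the grip in N (left out, the last holds). Time passes only in rows, so rows that do not move let the fingers close, or fill a call up. It gives the time, the measured TCP pose, the force, the opening and the grip force at its end, in the units of the state.
- sensors.read_state(): the state, without advancing time (a new reading comes with each control period).
- viewer.read_camera(name): name is "scene" or "top" or "wrist"; returns the picture (400x640x3 uint8, red, green, blue); there is no depth.
- viewer.camera_params(name): a dict with "K" (3x3 intrinsics, pixels), "world_to_cam" (4x4, takes a point from world to camera coordinates). Camera axes: x right, y down, z forward; pixel columns grow to the right and rows downward; lengths in m; the calibration is good to about 2 mm. A picture is of the moment at which its call begins: read the wrist's pose just before it. camera_params takes no time and is no camera call; for the wrist camera it gives the pose at the moment of the call.
- job.finish_job(): hands the job in; it is judged then, once.
The state is a dict: "time": time; "q": joint angles; "joint_vel": joint speeds; "joint_torque": joint torques, N m; "tool_pos": TCP position; "tcp_rot": TCP orientation; "wrist_force": force on the tool from outside, world axes, zero at the start; "torque": the same for the moment, N m; "width": opening from 0.0 (shut) to 1.0 (fully open); "grip_force": force on a finger pad.
Only numpy, scipy, OpenCV 4.12 (cv2) and the standard library are available. Lean on these libraries where they do the work, as an engineer would, in place of code of your own. Each camera call takes 0.05 s, during which the arm holds its last target. There are 200 camera calls.

## Working session

There is one attempt and no reset: what is moved stays moved. The work goes in short steps, Python scripts to look and compute and a shell command to move; the robot and the scene stay as the last step left them, time stands still between calls to the robot, and variables do not carry over. Pictures are saved under pics/ and viewed, at most 10 in all, crops included, and the job is handed in when it is done.

```bash
mkdir -p pics; cat > h.py <<'E'
import numpy as np, cv2
from scipy.spatial.transform import Rotation as R
from workcell import sensors, viewer, job
def snap(n,f):
    P=viewer.camera_params(n); im=np.asarray(viewer.read_camera(n)); cv2.imwrite('pics/'+f,im[:,:,::-1]); return im,P
def ray(P,u,v):
    T=np.array(P['world_to_cam']);K=np.array(P['K']);d=T[:3,:3].T@np.linalg.solve(K,[u,v,1.]);return -T[:3,:3].T@T[:3,3],d
def onz(P,u,v,z):
    o,d=ray(P,u,v);return o+d*(z-o[2])/d[2]
def proj(P,p):
    T=np.array(P['world_to_cam']);c=T[:3,:3]@np.array(p)+T[:3,3];q=np.array(P['K'])@c;return q[:2]/q[2]
E
python3 - <<'E'
from h import *
for n in('scene','top'):
    im,P=snap(n,n+'0.png'); print(n,np.round(P['K'],1).tolist(),np.round(P['world_to_cam'],3).tolist())
s=sensors.read_state(); print(s)
E
```

```text
scene [[408.8, 0.0, 318.0], [0.0, 408.8, 198.9], [0.0, 0.0, 1.0]] [[-0.672, 0.74, -0.007, 0.379], [0.54, 0.483, -0.689, -0.097], [-0.507, -0.468, -0.724, 1.794], [0.0, 0.0, 0.0, 1.0]]
top [[498.6, 0.0, 323.1], [0.0, 498.6, 203.6], [0.0, 0.0, 1.0]] [[-0.021, -1.0, 0.004, -0.009], [-0.987, 0.02, -0.162, 0.614], [0.161, -0.007, -0.987, 1.789], [0.0, 0.0, 0.0, 1.0]]
{'time': 0.1, 'q': array([-1.37693994e+00,  2.64730680e-01,  1.60525031e+00,  4.37367531e-06,
        1.27373002e+00, -3.68975244e-02]), 'joint_vel': array([-1.00406052e-03, -2.30366259e-03, -1.55687340e-03,  1.07302981e-03,
        2.93480193e-04,  5.25145155e-05]), 'joint_torque': array([ 5.76954335e-04, -5.16707754e+01, -3.68590128e+01, -2.44766204e-05,
        6.29110989e-03, -9.81493606e-07]), 'tool_pos': array([ 0.15425101, -0.65644353,  0.23004397]), 'tcp_rot': array([-3.11860775e+00, -3.61418594e-01,  2.54154817e-04]), 'wrist_force': array([-0.37417054,  0.2266087 ,  0.86567944]), 'torque': array([ 0.01178087, -0.00065201,  0.00445275]), 'grip_force': 0.0, 'width': 0.998030132515268}
```

View pics/scene0.png

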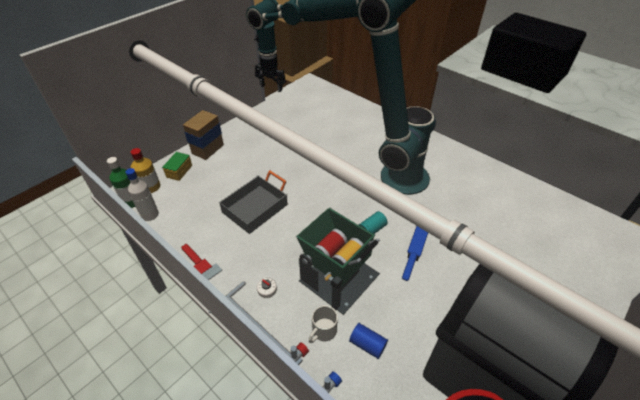

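View pics/top0.png

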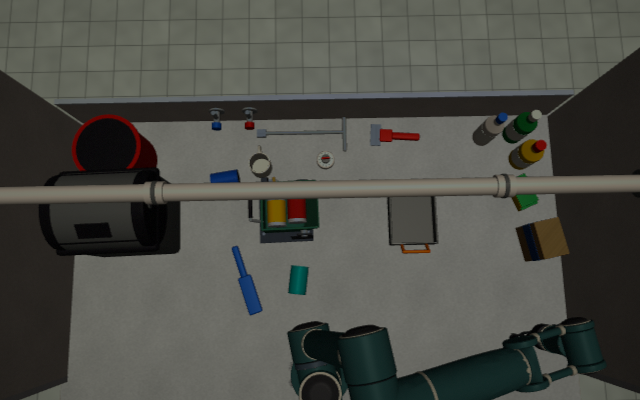

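The scene view shows the tray at (255,203) with its orange handle at (277,180), the bin at (336,243), the mug at (324,320), the timer at (267,287) and the blue brush at (414,253). In the top view the tray is at (412,220), its handle at (416,249), the bin at (290,213) and its bar near (250,208).

Possible mix-ups, by top-view pixel:
- **Tins:** red (296,208) and yellow (276,208) are the ones in the bin. Turquoise (298,280) and blue (225,178) are look-alikes.
- **Brush:** blue (247,280) is the bystander. Red (395,135) is not it.
- **Handle:** the only orange bar is (416,249).

I'll check these in one close crop.

```bash
python3 - <<'E'
import cv2,numpy as np
a=cv2.imread('pics/top0.png')[165:265,225:445]; b=cv2.imread('pics/scene0.png')[170:320,210:430]
a=cv2.resize(a,None,fx=3.4,fy=3.4,interpolation=2)
b=cv2.resize(b,None,fx=1.6,fy=1.6,interpolation=2)
a=cv2.convertScaleAbs(a,alpha=1.8)
c=np.zeros((a.shape[0]+b.shape[0],748,3),np.uint8); c[:a.shape[0],:a.shape[1]]=a; c[a.shape[0]:,:b.shape[1]]=cv2.convertScaleAbs(b,alpha=1.6)
cv2.imwrite('pics/crop0.png',c[:600]);print(c.shape,a.shape)
E
```

```text
(580, 748, 3) (340, 748, 3)
```

View pics/crop0.png

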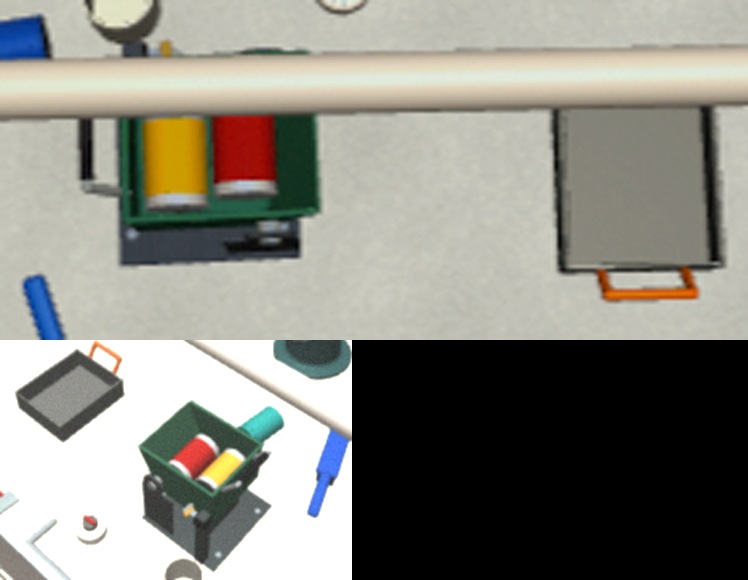

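The crop shows the bin holding the yellow (175,160) and red (245,155) tins, the black bar at left (86,150) and the near foot-plate edge from (120,265) to (300,257). The tray's near rim corners are (562,270) and (722,265), and the orange handle bar is at (650,294). The choice stands, so next I measure.

```bash
python3 - <<'E'
from h import *
P=viewer.camera_params('top');S=viewer.camera_params('scene')
im=cv2.imread('pics/top0.png');hsv=cv2.cvtColor(im,cv2.COLOR_BGR2HSV)
c=lambda x,y:(225+x/3.4-.35,165+y/3.4-.35)
m=cv2.inRange(hsv,(5,150,100),(18,255,255));m[:, :380]=0;m[:,450:]=0;m[:230]=0
ys,xs=np.nonzero(m);print('orange',xs.min(),xs.max(),ys.min(),ys.max())
for n,u,z in [('handL',(602,296),.085),('handR',(698,294),.085),('traynearL',(560,270),.06),('traynearR',(722,265),.06),('trayfarvisL',(556,107),.06),('trayfarvisR',(712,107),.06),
 ('footnearL',(120,265),.004),('footnearR',(300,257),.004),('rimnearL',(128,226),.215),('lipnear',(319,213),.21),('lip_pipe',(315,113),.21),('bar near',(86,188),.248),('bar pipe',(86,118),.248)]:
    print(n,np.round(onz(P,*c(*u),z),3))
for n,u,z in [('orange',(264/1,0),0)]:pass
# scene foot plate corners & handle bar: crop offset 210,170 scale1.6, y offset 340
d=lambda x,y:(210+x/1.6,170+(y-340)/1.6)
for n,u,z in [('foot right',(270,507),.004),('foot bottom',(215,564),.004),('foot left',(146,518),.004),('handL',(121,354),.085),('handR',(97,343),.085)]:
    print('S',n,np.round(onz(S,*d(*u),z),3))
# pipe: edges in top & scene
for u in(330,450):
    col=im[150:230,u].astype(int).sum(1); w=np.nonzero(col>520)[0]+150; print('pipe',u,w.min() if len(w) else None,w.max() if len(w) else None, onz(P,u,w.mean(),.5))
m=cv2.inRange(hsv,(75,120,60),(95,255,255));m[:260]=0;m[300:]=0;ys,xs=np.nonzero(m);print('turq',xs.min(),xs.max(),ys.min(),ys.max(),onz(P,xs.mean(),ys.mean(),.05))
m=cv2.inRange(hsv,(105,150,60),(125,255,255));m[:240]=0;ys,xs=np.nonzero(m);print('brush',onz(P,xs.min(),ys.min(),.04),onz(P,xs.max(),ys.max(),.04))
E
```

```text
orange 403 429 250 252
handL [ 0.429 -0.298  0.085]
handR [ 0.429 -0.399  0.085]
traynearL [ 0.459 -0.259  0.06 ]
traynearR [ 0.461 -0.432  0.06 ]
trayfarvisL [ 0.635 -0.262  0.06 ]
trayfarvisR [ 0.632 -0.431  0.06 ]
footnearL [0.479 0.217 0.004]
footnearR [0.483 0.019 0.004]
rimnearL [0.498 0.183 0.215]
lipnear [ 0.508 -0.004  0.21 ]
lip_pipe [ 0.608 -0.002  0.21 ]
bar near [0.532 0.22  0.248]
bar pipe [0.6   0.22  0.248]
S foot right [0.484 0.217 0.004]
S foot bottom [0.672 0.215 0.004]
S foot left [0.688 0.033 0.004]
S handL [ 0.416 -0.312  0.085]
S handR [ 0.428 -0.388  0.085]
pipe 330 None None [nan nan nan]
pipe 450 None None [nan nan nan]
turq 290 306 266 294 [0.33821395 0.07348588 0.05      ]
brush [0.46521373 0.31429497 0.04      ] [0.21982609 0.20855354 0.04      ]<stdin>:17: RuntimeWarning: Mean of empty slice.
  ret = ret.dtype.type(ret / rcount)
```

```bash
cat >> h.py <<'E'
LEAN=lambda a,flip=False: R.from_matrix(np.array([[np.cos(a),0,np.sin(a)],[0,-1,0],[np.sin(a),0,-np.cos(a)]])@(np.diag([-1,-1,1]) if flip else np.eye(3)))
SIDE=R.from_matrix(np.array([[0,1,0],[1,0,0],[0,0,-1.]]))
def go(pos,Rt=None):
    s=sensors.read_state();Rc=R.from_rotvec(s['tcp_rot'])
    d=Rc.inv().apply(np.array(pos)-s['tool_pos'])*1000
    r=np.degrees((Rc.inv()*Rt).as_rotvec()) if Rt else None
    print('t',round(s['time'],2),'pos',np.round(s['tool_pos'],4),'q',np.round(s['q'],2),'F',np.round(s['wrist_force'],1),'w',round(s['width'],3),'shift mm',np.round(d,1),'turn',None if r is None else np.round(r,2))
E
R1="28,-20,3,0,0,0,60"; 
python3 -m inch '[28,-20,3,0,0,0,60, 28,-20,3,0,0,0,60, 28,-20,3,0,0,0,60, 28,-20,3,0,0,0,60, 28,-20,3,0,0,0,60, 28,-20,3,0,0,0,60, 28,-20,3,0,0,0,60, 28,-20,3,0,0,0,60]' 40
python3 -m inch '[28,-20,3,0,0,0,60, 28,-20,3,0,0,0,60, 28,-20,3,0,0,0,60, 28,-20,3,0,0,0,60, 0,0,0,0,0,-8,60, 0,0,0,0,0,-8,60, 0,0,0,0,0,-8,60, 0,0,0,0,0,-8,60]'
python3 -m inch '[0,0,0,0,0,-8,60, 0,0,0,0,0,-8,60, 0,0,0,0,0,-8,60, 0,0,0,0,0,-8,60, 0,0,0,0,0,-8,60, 0,0,0,0,0,-4.8,60, 0,0,0,0,0,0,60, 0,0,0,0,0,0,60]'
python3 - <<'E'
from h import *
go([.430,-.3485,.13],SIDE)
im,P=snap('wrist','w1.png')
hsv=cv2.cvtColor(im,cv2.COLOR_RGB2HSV);m=cv2.inRange(hsv,(5,150,60),(18,255,255))
ys,xs=np.nonzero(m);print(len(xs),xs.min(),xs.max(),ys.min(),ys.max())
for c in cv2.boxPoints(cv2.minAreaRect(cv2.findNonZero(m))): print(c,onz(P,*c,.085).round(4))
E
```

```text
time: 0.9
tool_pos: [0.3364, -0.4486, 0.2067]
tcp_rot: [-3.12, -0.361, 0.001]
wrist_force: [0.6, -0.9, -0.8]
width: 0.703
grip_force: 0.0
time: 1.7
tool_pos: [0.4264, -0.3461, 0.1947]
tcp_rot: [-2.895, -1.217, 0.001]
wrist_force: [-0.6, -0.2, 0.1]
width: 0.706
grip_force: 0.0
time: 2.5
tool_pos: [0.4264, -0.3464, 0.1949]
tcp_rot: [-2.223, -2.219, 0.0]
wrist_force: [-0.2, 0.1, -0.2]
width: 0.704
grip_force: 0.0
t 2.5 pos [ 0.4264 -0.3464  0.1949] q [-0.73  0.05  1.91 -0.    1.17 -0.73] F [-0.2  0.1 -0.2] w 0.704 shift mm [-2.1  3.7 64.9] turn [-0.03 -0.03 -0.1 ]
1660 319 353 143 249
[319. 143.] [ 0.4238 -0.2973  0.085 ]
[353. 143.] [ 0.4543 -0.2974  0.085 ]
[353. 249.] [ 0.4571 -0.401   0.085 ]
[319. 249.] [ 0.4233 -0.4009  0.085 ]
```

The wrist view puts the handle centre at (.430, -.349), which agrees with the top view to about 1 mm. I'll descend and grip.

```bash

python3 -m inch '[-2.6,3.6,22,0,0,0,60, 0,0,22,0,0,0,60, 0,0,22,0,0,0,60, 0,0,22,0,0,0,60, 0,0,20,0,0,0,60, 0,0,20,0,0,0,60, 0,0,0,0,0,0,60, 0,0,0,0,0,0,0]' 40
python3 -m inch '[0,0,0,0,0,0,0, 0,0,0,0,0,0,0, 0,0,0,0,0,0,0, 0,0,0,0,0,0,0, 0,0,0,0,0,0,0, 0,0,0,0,0,0,0, 0,0,0,0,0,0,0, 0,0,0,0,0,0,0]' 40
python3 -c "
from h import *
go([.454,-.075,.067],SIDE)"
```

```text
time: 3.35
tool_pos: [0.43, -0.349, 0.0672]
tcp_rot: [-2.221, -2.22, 0.0]
wrist_force: [-1.1, -0.9, 0.2]
width: 0.552
grip_force: 0.0
time: 4.15
tool_pos: [0.4305, -0.3499, 0.0688]
tcp_rot: [2.22, 2.221, -0.001]
wrist_force: [-3.1, 0.8, 6.4]
width: 0.122
grip_force: 39.1
t 4.15 pos [ 0.4305 -0.3499  0.0688] q [-0.73  0.19  2.01 -0.    0.93 -0.73] F [-3.1  0.8  6.4] w 0.122 shift mm [274.9  23.6   1.4] turn [0.05 0.08 0.02]
```

```bash

python3 -m inch '[6,0.6,0,0,0,0,0, 12,1,0,0,0,0,0, 14,1.2,0,0,0,0,0, 14,1.2,0,0,0,0,0, 14,1.2,0,0,0,0,0, 14,1.2,0,0,0,0,0, 14,1.2,0,0,0,0,0, 14,1.2,0,0,0,0,0]' 40
python3 -m inch '[14,1.2,0,0,0,0,0, 14,1.2,0,0,0,0,0, 14,1.2,0,0,0,0,0, 14,1.2,0,0,0,0,0, 14,1.2,0,0,0,0,0, 14,1.2,0,0,0,0,0, 14,1.2,0,0,0,0,0, 14,1.2,0,0,0,0,0]' 40
python3 -m inch '[14,1.2,0,0,0,0,0, 14,1.2,0,0,0,0,0, 12,1.2,0,0,0,0,0, 10,1.2,0,0,0,0,0, 6,1.2,0,0,0,0,0, 2,0.8,0,0,0,0,0, 0,0,0,0,0,0,0, 0,0,0,0,0,0,0]' 40
python3 - <<'E'
from h import *
go([.454,-.075,.067],SIDE)
im,P=snap('top','t2.png');c=im[150:300,220:420]
S,Q=snap('scene','s2.png')
c=cv2.convertScaleAbs(cv2.resize(c,None,fx=4,fy=4,interpolation=2),alpha=1.6);cv2.imwrite('pics/t2c.png',c[:,:,::-1])
E
```

```text
time: 4.95
tool_pos: [0.4406, -0.2477, 0.0688]
tcp_rot: [2.218, 2.218, 0.001]
wrist_force: [-0.1, -6.2, 6.3]
width: 0.119
grip_force: 40.4
time: 5.75
tool_pos: [0.4501, -0.1355, 0.0688]
tcp_rot: [2.218, 2.219, 0.001]
wrist_force: [0.7, -6.7, 5.6]
width: 0.124
grip_force: 40.4
time: 6.55
tool_pos: [0.4562, -0.0773, 0.0688]
tcp_rot: [2.219, 2.22, 0.001]
wrist_force: [-1.8, -4.5, 9.0]
width: 0.127
grip_force: 40.8
t 6.55 pos [ 0.4562 -0.0773  0.0688] q [-0.22  0.03  2.2  -0.    0.91 -0.22] F [-1.8 -4.5  9. ] w 0.127 shift mm [ 2.3 -2.2  1.8] turn [0.13 0.08 0.04]
```

View pics/t2c.png

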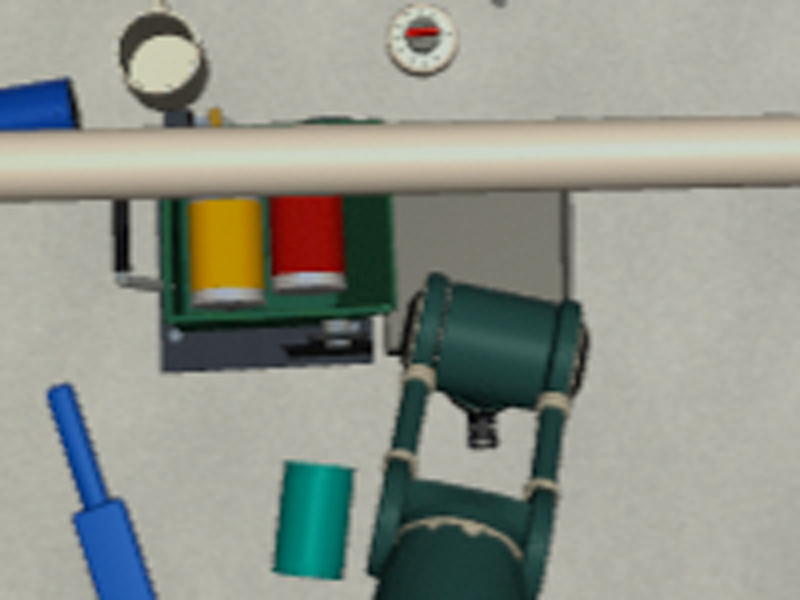

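The tray's near-left corner shows at (388,352), beside the foot plate's corner at (372,360), and the bin is upright. I'll check the positions numerically.

```bash
python3 - <<'E'
from h import *
P=viewer.camera_params('top')
c=lambda x,y:(220+x/4-.4,150+y/4-.4)
print('tray corner',onz(P,*c(388,352),.06),'right edge',onz(P,*c(572,192),.06),'foot',onz(P,*c(372,361),.004),onz(P,*c(162,371),.004))
print('pipe',onz(P,*c(200,163),.5),onz(P,*c(700,153),.5))
s=sensors.read_state();print(s['tool_pos'])
E
```

```text
tray corner [0.48770769 0.00435734 0.06      ] right edge [ 0.63157278 -0.16750945  0.06      ] foot [0.48488847 0.01988726 0.004     ] [0.47959171 0.2159842  0.004     ]
pipe [0.58063848 0.12940419 0.5       ] [ 0.58066189 -0.21916809  0.5       ]
[ 0.45623164 -0.07736323  0.06878859]
```

```bash

python3 -m inch '[2,0,0,0,0,0,0, 3,0,0,0,0,0,0, 2,0,0,0,0,0,0, 0,0,0,0,0,0,0, 0,0,0,0,0,0,0, 0,0,0,0,0,0,50, 0,0,0,0,0,0,50, 0,0,0,0,0,0,50]' 40
python3 -m inch '[0,0,0,0,0,0,50, 0,0,0,0,0,0,50, 0,0,-20,0,0,0,50, 0,0,-30,0,0,0,50, 0,0,-30,0,0,0,50, 0,0,-30,0,0,0,50, 0,0,-30,0,0,0,50, 0,0,0,0,0,0,50]' 40
python3 - <<'E'
from h import *
for f in(0,1): go([.39,.08,.40],LEAN(np.radians(43),f))
E
```

```text
time: 7.45
tool_pos: [0.4543, -0.0694, 0.0666]
tcp_rot: [-2.219, -2.221, 0.001]
wrist_force: [0.6, 0.7, -0.5]
width: 0.581
grip_force: 0.0
time: 8.25
tool_pos: [0.4585, -0.0708, 0.2123]
tcp_rot: [2.216, 2.217, 0.008]
wrist_force: [-0.3, -0.5, 0.9]
width: 0.584
grip_force: 0.0
t 8.25 pos [ 0.4585 -0.0708  0.2123] q [-0.21 -0.14  2.06  0.    1.21 -0.21] F [-0.3 -0.5  0.9] w 0.584 shift mm [ 150.5  -66.8 -188.6] turn [-33.17  33.31  85.53]
t 8.25 pos [ 0.4585 -0.0708  0.2123] q [-0.21 -0.14  2.06  0.    1.21 -0.21] F [-0.3 -0.5  0.9] w 0.584 shift mm [ 150.5  -66.8 -188.6] turn [-33.3  -33.16 -85.42]
```

```bash

python3 -m inch '[0,0,-38,0,0,0,50, 0,0,-38,0,0,0,50, 0,0,-38,0,0,0,50, 0,0,-38,0,0,0,50, 0,0,-38,0,0,0,50, 0,0,0,0,0,-8.3,50, 0,0,0,0,0,-8.3,50, 0,0,0,0,0,-8.3,50]' 40
python3 -m inch '[0,0,0,0,0,-8.3,50, 0,0,0,0,0,-8.3,50, 0,0,0,0,0,-8.3,50, 0,0,0,0,0,-8.3,50, 0,0,0,0,0,-8.3,50, 0,0,0,0,0,-8.3,50, 0,0,0,0,0,-8.3,50, 0,0,0,0,0,-8.3,50]' 40
python3 -m inch '[0,36,0,0,-7.2,0,50, 0,36,0,0,-7.2,0,50, 0,36,0,0,-7.2,0,50, 0,36,0,0,-7.2,0,50, 0,36,0,0,-7.2,0,50, 0,36,0,0,-7,0,50, 0,36,0,0,0,0,50, 0,36,0,0,0,0,50]' 40
python3 - <<'E'
from h import *
go([.511,.2205,.322],LEAN(np.radians(43),1))
E
```

```text
time: 9.05
tool_pos: [0.4553, -0.0701, 0.3967]
tcp_rot: [-1.681, -2.653, 0.0]
wrist_force: [-0.1, -0.7, -0.5]
width: 0.583
grip_force: 0.0
time: 9.85
tool_pos: [0.455, -0.0701, 0.396]
tcp_rot: [0.046, -3.139, -0.001]
wrist_force: [0.3, -0.6, 0.7]
width: 0.583
grip_force: 0.0
time: 10.65
tool_pos: [0.4473, 0.2128, 0.3946]
tcp_rot: [-0.028, 2.41, 0.006]
wrist_force: [1.0, 0.2, 0.6]
width: 0.584
grip_force: 0.0
t 10.65 pos [0.4473 0.2128 0.3946] q [ 0.69 -0.55  2.18 -0.53  0.97 -0.73] F [1.  0.2 0.6] w 0.584 shift mm [ 0.9  6.5 96.7] turn [ 0.71 -1.1   1.06]
```

```bash

python3 -m inch '[1,6.5,25,0,0,0,40, 0,0,25,0,0,0,40, 0,0,25,0,0,0,40, 0,0,22,0,0,0,40, 0,0,0,0,0,0,40, 0,0,0,0,0,0,40, 0,0,0,0,0,0,40, 0,0,0,0,0,0,40]' 40
python3 - <<'E'
from h import *
go([.593,.2205,.234],LEAN(np.radians(43),1))
im,P=snap('wrist','w3.png')
print(np.round(proj(P,[.545,.221,.248]),0),np.round(proj(P,[.625,.221,.248]),0))
E
```

```text
time: 11.45
tool_pos: [0.5131, 0.2197, 0.3252]
tcp_rot: [-0.026, 2.408, 0.008]
wrist_force: [-0.3, 0.6, 1.2]
width: 0.467
grip_force: 0.0
t 11.45 pos [0.5131 0.2197 0.3252] q [ 0.58 -0.39  2.21 -0.55  0.75 -0.71] F [-0.3  0.6  1.2] w 0.467 shift mm [  1.7  -0.7 121.3] turn [ 0.74 -0.98  0.93]
[323. 173.] [321. 220.]
```

View pics/w3.png

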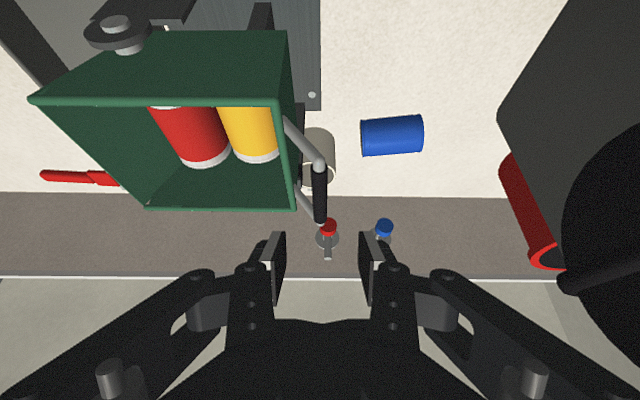

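The bar lies from (320,168) to (320,222), between the fingers and within 3 px of the prediction. I'll move in and grip.

```bash

python3 -m inch '[1,0.5,22,0,0,0,36, 0,0,22,0,0,0,36, 0,0,22,0,0,0,36, 0,0,20,0,0,0,36, 0,0,18,0,0,0,36, 0,0,17,0,0,0,36, 0,0,0,0,0,0,36, 0,0,0,0,0,0,36]' 30
python3 -m inch '[0,0,0,0,0,0,0, 0,0,0,0,0,0,0, 0,0,0,0,0,0,0, 0,0,0,0,0,0,0, 0,0,0,0,0,0,0, 0,0,0,0,0,0,0, 0,0,0,0,0,0,0, 0,0,0,0,0,0,0]' 30
python3 - <<'E'
from h import *
go([.593,.2205,.234],LEAN(np.radians(43),1))
Rc=R.from_rotvec(sensors.read_state()['tcp_rot'])
# bar arc displacement in tool axes, stand yaw .02
Rs=R.from_euler('z',.02)
prev=None
for t in np.arange(0,1.61,.1):
    a=t+np.arctan2(.108,.170); p=Rs.apply([0,.2014*np.cos(a),.2014*np.sin(a)])
    if prev is not None: print(round(t,2),np.round(Rc.inv().apply(p-prev)*1000,1))
    prev=p
E
```

```text
time: 12.3
tool_pos: [0.5931, 0.2213, 0.2335]
tcp_rot: [-0.026, 2.41, 0.006]
wrist_force: [0.2, -0.1, -0.2]
width: 0.425
grip_force: 0.0
time: 13.1
tool_pos: [0.5931, 0.219, 0.2346]
tcp_rot: [-0.025, 2.409, 0.001]
wrist_force: [0.0, -9.7, 3.9]
width: 0.149
grip_force: 29.4
t 13.1 pos [0.5931 0.219  0.2346] q [ 0.48 -0.16  2.21 -0.67  0.51 -0.61] F [ 0.  -9.7  3.9] w 0.149 shift mm [0.5 1.5 0.4] turn [ 0.43 -1.02  1.  ]
0.1 [-11.  -11.7 -12.1]
0.2 [-10.1 -13.3 -11.2]
0.3 [ -9.2 -14.7 -10.2]
0.4 [ -8.2 -16.   -9. ]
0.5 [ -7.  -17.2  -7.8]
0.6 [ -5.9 -18.1  -6.5]
0.7 [ -4.6 -18.9  -5.1]
0.8 [ -3.3 -19.5  -3.7]
0.9 [ -2.  -19.9  -2.2]
1.0 [ -0.7 -20.1  -0.7]
1.1 [  0.7 -20.1   0.8]
1.2 [  2.  -19.9   2.3]
1.3 [  3.3 -19.5   3.8]
1.4 [  4.6 -18.9   5.2]
1.5 [  5.8 -18.1   6.6]
1.6 [  7.  -17.1   7.9]
```

```bash

python3 -m inch '[-3.7,-5.9,-4,0,0,0,0, -3.7,-3.9,-4,0,0,0,0, -3.6,-4,-4,0,0,0,0, -3.4,-4.4,-3.8,0,0,0,0, -3.4,-4.4,-3.7,0,0,0,0, -3.3,-4.5,-3.7,0,0,0,0, -3.1,-4.9,-3.4,0,0,0,0, -3.1,-4.9,-3.4,0,0,0,0]' 30
python3 - <<'E'
from h import *
s=sensors.read_state();g=s['tool_pos']-.019*R.from_rotvec(s['tcp_rot']).as_matrix()[:,2]
print(g, np.hypot(g[1]-.051,g[2]-.14),np.arctan2(g[2]-.14,g[1]-.051)-.566)
E
```

```text
time: 13.9
tool_pos: [0.5942, 0.1859, 0.2758]
tcp_rot: [-0.026, 2.407, 0.011]
wrist_force: [-3.4, 6.4, 2.0]
width: 0.148
grip_force: 29.4
[0.58146103 0.1856393  0.28990615] 0.20149341359250972 0.27300022977913363
```

```bash

python3 -m inch '[-3,-5,-3.3,0,0,0,0, -2.8,-5.2,-3.1,0,0,0,0, -2.7,-5.3,-3,0,0,0,0, -2.7,-5.4,-2.9,0,0,0,0, -2.5,-5.6,-2.7,0,0,0,0, -2.4,-5.7,-2.6,0,0,0,0, -2.2,-5.8,-2.5,0,0,0,0, -2.1,-5.9,-2.3,0,0,0,0]' 30
python3 -m inch '[-1.9,-6,-2.2,0,0,0,0, -1.8,-6.1,-2,0,0,0,0, -1.6,-6.2,-1.8,0,0,0,0, -1.5,-6.3,-1.7,0,0,0,0, -1.4,-6.4,-1.5,0,0,0,0, -1.2,-6.4,-1.3,0,0,0,0, -1,-6.5,-1.1,0,0,0,0, -0.8,-6.6,-0.9,0,0,0,0]' 30
cat > a.py <<'E'
from h import *
s=sensors.read_state();g=s['tool_pos']-.019*R.from_rotvec(s['tcp_rot']).as_matrix()[:,2]
print(g, np.hypot(g[1]-.051,g[2]-.14),np.arctan2(g[2]-.14,g[1]-.051)-.566)
E
python3 a.py
```

```text
time: 14.7
tool_pos: [0.5956, 0.1421, 0.3075]
tcp_rot: [-0.026, 2.405, 0.011]
wrist_force: [-4.6, 5.9, 4.2]
width: 0.152
grip_force: 30.1
time: 15.5
tool_pos: [0.597, 0.0907, 0.3241]
tcp_rot: [-0.026, 2.405, 0.008]
wrist_force: [-0.7, 3.9, 2.6]
width: 0.149
grip_force: 31.6
[0.58419679 0.09041824 0.33822784] 0.20210906955924457 0.8085037152915416
```

```bash

python3 -m inch '[-0.8,-6.6,-0.8,0,0,0,0, -0.7,-6.6,-0.7,0,0,0,0, -0.6,-6.6,-0.6,0,0,0,0, -0.3,-6.7,-0.3,0,0,0,0, -0.2,-6.7,-0.2,0,0,0,0, -0.1,-6.7,-0.1,0,0,0,0, 0.1,-6.7,0.2,0,0,0,0, 0.3,-6.7,0.4,0,0,0,0]' 30
python3 -m inch '[0.4,-6.7,0.5,0,0,0,0, 0.6,-6.6,0.7,0,0,0,0, 0.7,-6.6,0.8,0,0,0,0, 0.8,-6.6,0.9,0,0,0,0, 1,-6.5,1.2,0,0,0,0, 1.1,-6.5,1.3,0,0,0,0, 1.2,-6.4,1.4,0,0,0,0, 1.4,-6.4,1.6,0,0,0,0]' 30
python3 a.py
python3 -m inch '[1.5,-6.3,1.7,0,0,0,0, 1.6,-6.2,1.8,0,0,0,0, 1.8,-6.1,2,0,0,0,0, 1.8,-6,2.1,0,0,0,0, 1.9,-6,2.2,0,0,0,0, 0,0,0,0,0,0,0, 0,0,0,0,0,0,0, 0,0,0,0,0,0,0]' 30
python3 a.py
python3 - <<'E'
from h import *
im,P=snap('scene','s4.png');t,_=snap('top','t4.png')
a=cv2.resize(im[150:350,200:440],(720,600),interpolation=2);cv2.imwrite('pics/s4c.png',a[:,:,::-1])
E
```

```text
time: 16.3
tool_pos: [0.5984, 0.037, 0.3274]
tcp_rot: [-0.026, 2.405, 0.007]
wrist_force: [-0.1, 1.8, 3.1]
width: 0.151
grip_force: 32.5
time: 17.1
tool_pos: [0.5998, -0.0158, 0.3167]
tcp_rot: [-0.027, 2.405, 0.005]
wrist_force: [-4.4, -1.3, 4.3]
width: 0.152
grip_force: 32.9
[ 0.58708514 -0.01601505  0.3307729 ] 0.20220118048962682 1.34261260607061
time: 17.9
tool_pos: [0.6006, -0.0465, 0.3031]
tcp_rot: [-0.026, 2.406, 0.004]
wrist_force: [-2.2, -2.8, 6.1]
width: 0.152
grip_force: 33.4
[ 0.58782755 -0.04672014  0.31715195] 0.2023166801191253 1.5088806593085256
```

View pics/s4c.png

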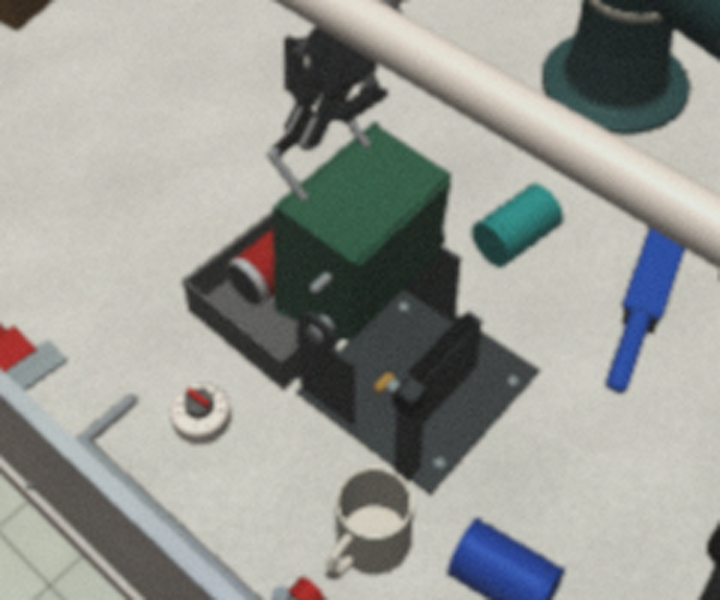

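The red tin lies in the tray at (262,262). The yellow one is hidden behind the bin, so I'll tip the last bit and look from above.

```bash

python3 -m inch '[2.1,-5.8,2.3,0,0,0,0, 2.2,-5.7,2.4,0,0,0,0, 0,0,0,0,0,0,0, 0,0,0,0,0,0,0, 0,0,0,0,0,0,0, 0,0,0,0,0,0,0, 0,0,0,0,0,0,0, 0,0,0,0,0,0,0]' 30
python3 a.py
python3 - <<'E'
from h import *
im,P=snap('scene','s5.png');t,_=snap('top','t5.png');w,_=snap('wrist','w5.png')
f=lambda i,x,y:cv2.convertScaleAbs(cv2.resize(i,(x,y),interpolation=2),alpha=1.5)
c=np.zeros((600,800,3),np.uint8);c[:300,:400]=f(t[160:280,260:420],400,300);c[:300,400:]=f(im[200:290,250:370],400,300);c[300:,:480]=f(w,480,300)
cv2.imwrite('pics/c5.png',c[:,:,::-1])
E
```

```text
time: 18.8
tool_pos: [0.6008, -0.0579, 0.2959]
tcp_rot: [-0.026, 2.407, 0.004]
wrist_force: [1.5, -4.9, 5.6]
width: 0.152
grip_force: 33.7
[ 0.58806328 -0.05806635  0.30998934] 0.20196991257126445 1.5752487174593028
```

View pics/c5.png

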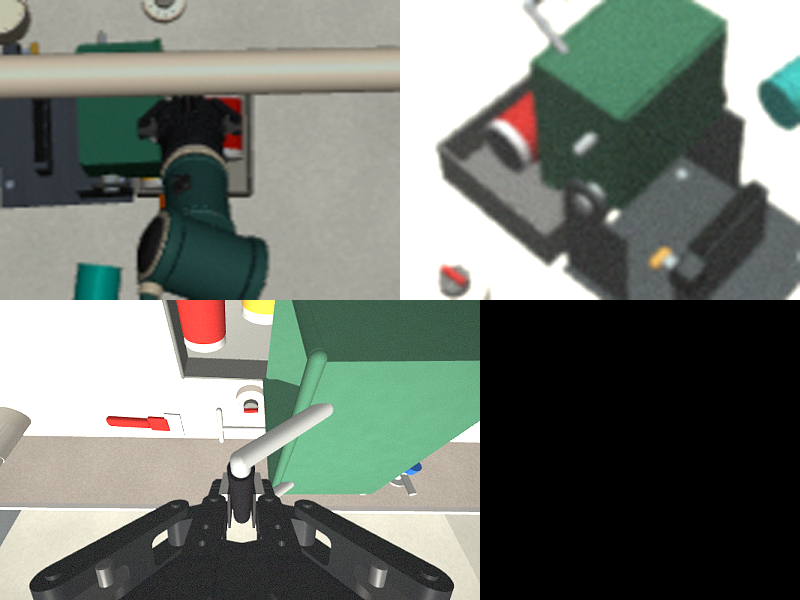

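The wrist view shows both the red (203,325) and yellow (258,312) tins down in the tray beyond the lip. I'll check the yellow tin's height and position numerically.

```bash
python3 - <<'E'
from h import *
P=viewer.camera_params('wrist');im=cv2.imread('pics/w5.png');hsv=cv2.cvtColor(im,cv2.COLOR_BGR2HSV)
for n,lo,hi in(('red',(0,150,60),(8,255,255)),('yel',(20,120,60),(34,255,255))):
    m=cv2.inRange(hsv,lo,hi);m[90:]=0;ys,xs=np.nonzero(m);
    r=int(ys.max())-4; x=xs[ys==r];print(n,xs.min(),xs.max(),ys.max(),'edges',[onz(P,u,r,z).round(3).tolist() for u in(x.min(),x.max()) for z in(.037,.08,.12)])
print('tray far left inner rim',onz(P,168*4/3,0,.06))
E
```

```text
red 235 300 58 edges [[0.64, -0.141, 0.037], [0.615, -0.13, 0.08], [0.592, -0.12, 0.12], [0.639, -0.095, 0.037], [0.614, -0.09, 0.08], [0.591, -0.086, 0.12]]
yel 323 365 18 edges [[0.595, -0.048, 0.037], [0.576, -0.05, 0.08], [0.559, -0.052, 0.12], [0.594, -0.015, 0.037], [0.575, -0.021, 0.08], [0.558, -0.027, 0.12]]
tray far left inner rim [ 0.57502391 -0.15123572  0.06      ]
```

```bash

python3 -m inch '[-2.1,5.8,-2.4,0,0,0,0, -2.1,5.8,-2.3,0,0,0,0, -1.9,6,-2.2,0,0,0,0, -1.8,6,-2.1,0,0,0,0, -1.8,6.1,-2,0,0,0,0, -1.6,6.2,-1.8,0,0,0,0, -1.5,6.3,-1.7,0,0,0,0, -1.4,6.4,-1.6,0,0,0,0]' 35
python3 -m inch '[-1.2,6.4,-1.4,0,0,0,0, -1.1,6.5,-1.3,0,0,0,0, -1,6.5,-1.2,0,0,0,0, -0.8,6.6,-0.9,0,0,0,0, -0.7,6.6,-0.8,0,0,0,0, -0.6,6.6,-0.7,0,0,0,0, -0.4,6.7,-0.5,0,0,0,0, -0.3,6.7,-0.4,0,0,0,0]' 35
python3 -m inch '[-0.1,6.7,-0.2,0,0,0,0, 0.1,6.7,0.1,0,0,0,0, 0.2,6.7,0.2,0,0,0,0, 0.3,6.7,0.3,0,0,0,0, 0.6,6.6,0.6,0,0,0,0, 0.7,6.6,0.7,0,0,0,0, 0.8,6.6,0.8,0,0,0,0, 0.8,6.6,0.9,0,0,0,0]' 35
python3 a.py
python3 - <<'E'
from h import *
P=viewer.camera_params('scene');im,_=snap('scene','s6.png');hsv=cv2.cvtColor(im,cv2.COLOR_RGB2HSV)
for n,lo,hi in(('red',(0,150,60),(8,255,255)),('yel',(20,120,60),(34,255,255))):
    m=cv2.inRange(hsv,lo,hi);m[:200]=0;m[290:]=0;m[:,:240]=0;m[:,380:]=0;ys,xs=np.nonzero(m);print(n,len(xs),len(xs) and (xs.mean(),ys.mean(),onz(P,xs.mean(),ys.mean(),.05)))
E
```

```text
time: 19.75
tool_pos: [0.5992, -0.0089, 0.3166]
tcp_rot: [-0.027, 2.408, 0.005]
wrist_force: [3.6, -3.4, 4.1]
width: 0.151
grip_force: 36.2
time: 20.55
tool_pos: [0.5975, 0.0441, 0.3248]
tcp_rot: [-0.027, 2.41, 0.005]
wrist_force: [7.6, -1.7, -0.4]
width: 0.151
grip_force: 36.0
time: 21.35
tool_pos: [0.5958, 0.0974, 0.3194]
tcp_rot: [-0.027, 2.41, 0.005]
wrist_force: [4.1, -0.4, 1.8]
width: 0.152
grip_force: 35.6
[0.58315609 0.09715898 0.33352646] 0.1989551272216192 0.7706558838476619
red 193 (np.float64(289.20725388601034), np.float64(235.279792746114), array([ 0.59546875, -0.1148503 ,  0.05      ]))
yel 4 (np.float64(327.25), np.float64(276.5), array([0.63508106, 0.10718679, 0.05      ]))
```

```bash

python3 -m inch '[0.2,6.6,0.2,0,0,0,0, 0.4,6.5,0.5,0,0,0,0, 0.9,6.4,1,0,0,0,0, 1.5,6.3,1.7,0,0,0,0, 1.7,6.2,1.9,0,0,0,0, 1.8,6.1,2,0,0,0,0, 2,6,2.2,0,0,0,0, 2.1,5.9,2.3,0,0,0,0]' 35
python3 a.py
python3 -m inch '[2.2,5.8,2.5,0,0,0,0, 2.4,5.7,2.6,0,0,0,0, 2.5,5.6,2.7,0,0,0,0, 2.7,5.4,2.9,0,0,0,0, 2.7,5.3,3,0,0,0,0, 2.8,5.2,3.1,0,0,0,0, 3,5,3.3,0,0,0,0, 0,0,0,0,0,0,0]' 35
python3 a.py
```

```text
time: 22.2
tool_pos: [0.5944, 0.1464, 0.3018]
tcp_rot: [-0.027, 2.413, 0.003]
wrist_force: [7.2, -0.9, -2.1]
width: 0.152
grip_force: 34.1
[0.58173997 0.14622169 0.31595619] 0.2000693687577391 0.5087599582296433
time: 23.0
tool_pos: [0.5935, 0.1855, 0.275]
tcp_rot: [-0.027, 2.412, 0.006]
wrist_force: [0.4, 1.5, -1.1]
width: 0.154
grip_force: 34.4
[0.58078598 0.18525031 0.28917226] 0.2006875922120086 0.2719987307547833
```

```bash

python3 -m inch '[3.1,4.9,3.4,0,0,0,0, 3.1,4.8,3.4,0,0,0,0, 3.3,4.5,3.7,0,0,0,0, 3.4,4.4,3.7,0,0,0,0, 3.4,4.4,3.8,0,0,0,0, 3.6,4,4,0,0,0,0, 3.7,3.9,4,0,0,0,0, 3.7,3.9,4,0,0,0,0]' 35
python3 -m inch '[0.7,0.7,0.8,0,0,0,0, 0,0,0,0,0,0,0, 0,0,0,0,0,0,0, 0,0,0,0,0,0,0, 0,0,0,0,0,0,0, 0,0,0,0,0,0,0, 0,0,0,0,0,0,0, 0,0,0,0,0,0,0]' 35
python3 a.py
```

```text
time: 23.8
tool_pos: [0.5929, 0.2192, 0.235]
tcp_rot: [-0.026, 2.411, 0.004]
wrist_force: [-18.1, -19.1, 30.7]
width: 0.151
grip_force: 38.9
time: 24.6
tool_pos: [0.5928, 0.2189, 0.2353]
tcp_rot: [-0.024, 2.41, 0.003]
wrist_force: [-12.3, -6.3, 7.8]
width: 0.152
grip_force: 35.8
[0.58015761 0.21872343 0.24943813] 0.20026945062092522 0.012124820641897127
```

```bash

python3 -m inch '[0.7,0.5,0.8,0,0,0,0, 0.7,0.5,0.8,0,0,0,0, 0,0,0,0,0,0,0, 0,0,0,0,0,0,0, 0,0,0,0,0,0,38, 0,0,0,0,0,0,38, 0,0,0,0,0,0,38, 0,0,0,0,0,0,38]' 35
python3 -m inch '[0,-1.5,-10,0,0,0,38, 0,0,-20,0,0,0,38, 0,0,-25,0,0,0,38, 0,0,-30,0,0,0,38, 0,0,-30,0,0,0,38, 0,0,-30,0,0,0,38, 0,0,-30,0,0,0,38, 0,0,0,0,0,0,38]' 35
python3 a.py
python3 - <<'E'
from h import *
im,P=snap('scene','s7.png');t,_=snap('top','t7.png');w,_=snap('wrist','w7.png')
f=lambda i,x,y:cv2.convertScaleAbs(cv2.resize(i,(x,y),interpolation=2),alpha=1.5)
c=np.zeros((600,800,3),np.uint8);c[:300,:400]=f(t[160:280,230:390],400,300);c[:300,400:]=f(im[190:310,260:420],400,300);c[300:,:480]=f(w,480,300)
cv2.imwrite('pics/c7.png',c[:,:,::-1])
go([.39,-.2,.4],SIDE)
E
```

```text
time: 25.4
tool_pos: [0.5934, 0.2215, 0.2325]
tcp_rot: [-0.026, 2.41, 0.007]
wrist_force: [-0.2, -0.2, -0.4]
width: 0.446
grip_force: 0.0
time: 26.2
tool_pos: [0.476, 0.2189, 0.3685]
tcp_rot: [-0.026, 2.403, 0.013]
wrist_force: [0.8, 0.6, -0.0]
width: 0.443
grip_force: 0.0
[0.46319245 0.21854117 0.38256917] 0.2948047612793525 0.4003430722966189
t 26.35 pos [0.476  0.2176 0.3622] q [ 0.64 -0.48  2.2  -0.54  0.87 -0.72] F [-0.1 -0.2  0.4] w 0.448 shift mm [  46.  -415.8  -90.5] turn [33.09 32.64 86.78]
```

View pics/c7.png

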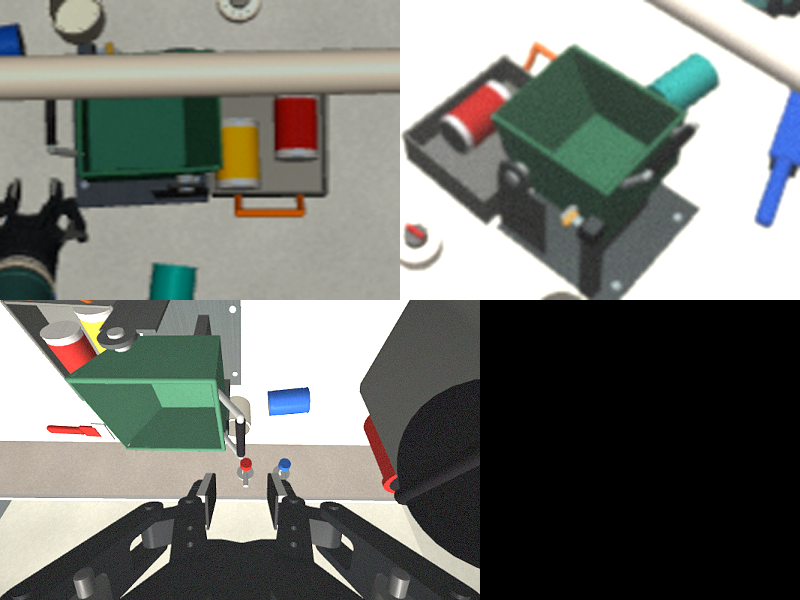

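The top view shows both tins, yellow (238,150) and red (296,128), lying in the tray. The bin is empty and upright, and the handle is at (270,210). To confirm it's fully home I'll compare the bar and rim pixels with the start picture.

```bash
python3 - <<'E'
from h import *
a=cv2.imread('pics/top0.png');b=cv2.imread('pics/t7.png');s0=cv2.imread('pics/scene0.png');s7=cv2.imread('pics/s7.png')
def sh(A,B,y0,y1,x0,x1):
    f=lambda I:cv2.resize(I[y0:y1,x0:x1],None,fx=8,fy=8,interpolation=2)
    T=f(A)[24:-24,24:-24];r=cv2.matchTemplate(f(B),T,cv2.TM_CCOEFF_NORMED);m=np.unravel_index(r.argmax(),r.shape);return (np.array(m[::-1])-24)/8,r.max()
print('bar top',sh(a,b,201,226,240,263),'rim near top',sh(a,b,218,245,255,322),'foot',sh(a,b,228,246,255,280))
print('bar scene',sh(s0,s7,225,260,350,385),'rim scene',sh(s0,s7,205,245,295,315))
P=viewer.camera_params('top');S=viewer.camera_params('scene')
for P_ in(P,S):
  for t in(0,.05,.16):
    q=R.from_euler('x',t).apply([-.045,.170,.108]);print(t,proj(P_,np.array([.588,.050,.14])+q))
hsv=cv2.cvtColor(b,cv2.COLOR_BGR2HSV);m=cv2.inRange(hsv,(5,150,100),(18,255,255));m[:238]=0;m[:,:310]=0;ys,xs=np.nonzero(m);print(xs.min(),xs.max(),ys.min(),ys.max())
r=ys>=ys.max()-2
print('handle',onz(P,(xs[r].min()+xs[r].max())/2,ys.max()-1,.085))
E
```

```text
bar top (array([0., 0.]), np.float32(0.9996708)) rim near top (array([0., 0.]), np.float32(0.7303809)) foot (array([ 0.   , -0.375]), np.float32(0.7449511))
bar scene (array([-0.375,  0.375]), np.float32(0.82561094)) rim scene (array([ 3., -3.]), np.float32(0.6067253))
0 [249.81777667 216.67474185]
0.05 [251.17941923 216.29117518]
0.16 [254.71040364 215.46965125]
0 [375.97091562 242.35354672]
0.05 [374.73512781 239.66386468]
0.16 [371.58026312 233.66512165]
324 351 244 245
handle [ 0.46090583 -0.07000805  0.085     ]
```

The bar is back at zero shift, so the bin is home. I'll return to the tray handle.

```bash

python3 -m inch '[0,0,-22,0,0,0,50, 0,0,-22,0,0,0,50, 0,-36,0,0,0,0,50, 0,-36,0,0,0,0,50, 0,-36,0,0,7.2,0,50, 0,-36,0,0,7.2,0,50, 0,-36,0,0,7.2,0,50, 0,-36,0,0,7.2,0,50]' 40
python3 -m inch '[0,-36,0,0,7.2,0,50, 0,-36,0,0,6.2,0,50, 0,0,0,0,0,8.3,50, 0,0,0,0,0,8.3,50, 0,0,0,0,0,8.3,50, 0,0,0,0,0,8.3,50, 0,0,0,0,0,8.3,50, 0,0,0,0,0,8.3,50]' 40
python3 -m inch '[0,0,0,0,0,8.3,50, 0,0,0,0,0,8.3,50, 0,0,0,0,0,8.3,50, 0,0,0,0,0,8.3,50, 0,0,0,0,0,7,50, 0,0,0,0,0,0,50, 0,0,0,0,0,0,50, 0,0,0,0,0,0,50]' 40
python3 - <<'E'
from h import *
im,P=snap('wrist','w8.png')
hsv=cv2.cvtColor(im,cv2.COLOR_RGB2HSV);m=cv2.inRange(hsv,(5,150,60),(18,255,255))
n,l,st,_=cv2.connectedComponentsWithStats(m);k=1+st[1:,4].argmax();print(st[k])
for c in cv2.boxPoints(cv2.minAreaRect(cv2.findNonZero((l==k).astype(np.uint8)))): print(c,onz(P,*c,.085).round(4))
go([.454,-.070,.20],SIDE)
E
```

```text
time: 27.15
tool_pos: [0.4509, 0.0027, 0.3953]
tcp_rot: [-0.024, 2.903, -0.002]
wrist_force: [-0.7, 0.6, -0.5]
width: 0.586
grip_force: 0.0
time: 27.95
tool_pos: [0.4524, -0.0677, 0.3938]
tcp_rot: [1.304, 2.85, -0.002]
wrist_force: [0.4, 0.3, 0.5]
width: 0.587
grip_force: 0.0
time: 28.75
tool_pos: [0.4524, -0.0672, 0.3954]
tcp_rot: [2.193, 2.237, 0.004]
wrist_force: [-0.9, -0.0, 0.2]
width: 0.583
grip_force: 0.0
[319 135  23  61 535]
[318.5245  194.93585] [ 0.4504 -0.12    0.085 ]
[321.166   134.18112] [ 0.4531 -0.0195  0.085 ]
[341.21506 135.05283] [ 0.4852 -0.0203  0.085 ]
[338.57358 195.80756] [ 0.4845 -0.121   0.085 ]
t 28.8 pos [ 0.4524 -0.0672  0.3957] q [-0.2  -0.22  1.8  -0.    1.55 -0.22] F [-0.5 -0.2  1. ] w 0.584 shift mm [-1.900e+00 -1.000e-01  1.957e+02] turn [0.5  0.28 1.11]
```

```bash

python3 -m inch '[-2.5,5,30,0,0,0,50, 0,0,30,0,0,0,50, 0,0,30,0,0,0,50, 0,0,30,0,0,0,50, 0,0,30,0,0,0,50, 0,0,30,0,0,0,50, 0,0,25,0,0,0,50, 0,0,25,0,0,0,50]' 40
python3 -m inch '[0,0,25,0,0,0,50, 0,0,25,0,0,0,50, 0,0,25,0,0,0,50, 0,0,23,0,0,0,50, 0,0,0,0,0,0,50, 0,0,0,0,0,0,0, 0,0,0,0,0,0,0, 0,0,0,0,0,0,0]' 40
python3 -m inch '[0,0,0,0,0,0,0, 0,0,0,0,0,0,0, 0,0,0,0,0,0,0, 0,0,0,0,0,0,0, 0,0,0,0,0,0,0, 0,0,0,0,0,0,0, 0,0,0,0,0,0,0, 0,0,0,0,0,0,0]' 40
python3 - <<'E'
from h import *
go([.430,-.349,.067],SIDE)
E
```

```text
time: 29.6
tool_pos: [0.4595, -0.0705, 0.1651]
tcp_rot: [2.193, 2.235, 0.005]
wrist_force: [0.3, -0.3, 0.8]
width: 0.589
grip_force: 0.0
time: 30.4
tool_pos: [0.4608, -0.0713, 0.0698]
tcp_rot: [2.194, 2.234, 0.005]
wrist_force: [-4.4, -0.7, 4.2]
width: 0.125
grip_force: 38.9
time: 31.2
tool_pos: [0.4608, -0.0713, 0.0698]
tcp_rot: [2.194, 2.233, 0.005]
wrist_force: [-4.8, -1.0, 6.3]
width: 0.131
grip_force: 38.9
t 31.2 pos [ 0.4608 -0.0713  0.0698] q [-0.2   0.03  2.2  -0.    0.9  -0.22] F [-4.8 -1.   6.3] w 0.131 shift mm [-277.1  -35.7    4. ] turn [0.59 0.31 1.01]
```

```bash

python3 -m inch '[-4,-0.5,0,0,0,0,0, -8,-1,0,0,0,0,0, -11,-1.4,0,0,0,0,0, -12,-1.55,0,0,0,0,0, -12,-1.55,0,0,0,0,0, -12,-1.55,0,0,0,0,0, -12,-1.55,0,0,0,0,0, -12,-1.55,0,0,0,0,0]' 40
python3 -m inch '[-12,-1.55,0,0,0,0,0, -12,-1.55,0,0,0,0,0, -12,-1.55,0,0,0,0,0, -12,-1.55,0,0,0,0,0, -12,-1.55,0,0,0,0,0, -12,-1.55,0,0,0,0,0, -12,-1.55,0,0,0,0,0, -12,-1.55,0,0,0,0,0]' 40
python3 -m inch '[-12,-1.55,0,0,0,0,0, -12,-1.55,0,0,0,0,0, -12,-1.55,0,0,0,0,0, -12,-1.55,0,0,0,0,0, -12,-1.55,0,0,0,0,0, -12,-1.55,0,0,0,0,0, -9,-1.2,0,0,0,0,0, -6,-0.8,0,0,0,0,0]' 40
python3 -m inch '[-5,-0.6,0,0,0,0,0, -4,-0.5,0,0,0,0,0, -2,-0.2,0,0,0,0,0, 0,0,0,0,0,1,0, 0,0,0,0,0,0,0, 0,0,0,0,0,0,50, 0,0,0,0,0,0,50, 0,0,0,0,0,0,50]' 40
python3 -m inch '[0,0,0,0,0,0,50, 0,0,0,0,0,0,50, 0,0,-10,0,0,0,50, 0,0,-25,0,0,0,50, 0,0,-40,0,0,0,50, 0,0,-40,0,0,0,50, 0,0,-40,0,0,0,50, 0,0,-40,0,0,0,50]' 40
python3 -m inch '[-20,-20,0,0,0,0,50, -20,-20,0,0,0,0,50, -20,-20,0,0,0,0,50, -20,-10,0,0,0,0,50, -20,0,0,0,0,0,50, -20,0,0,0,0,0,50, 0,0,0,0,0,0,50, 0,0,0,0,0,0,50]' 40
python3 - <<'E'
from h import *
t,_=snap('top','t9.png');im,_=snap('scene','s9.png')
f=lambda i,x,y:cv2.convertScaleAbs(cv2.resize(i,(x,y),interpolation=2),alpha=1.5)
c=np.zeros((600,800,3),np.uint8);c[:300]=f(t[160:265,200:480],800,300);c[300:,:480]=f(im[130:330,180:500],480,300)
cv2.imwrite('pics/c9.png',c[:,:,::-1])
a=cv2.imread('pics/top0.png')
for n,I in(('0',a),('9',t[:,:,::-1])):
    m=cv2.inRange(cv2.cvtColor(np.ascontiguousarray(I),cv2.COLOR_BGR2HSV),(5,150,100),(18,255,255));m[:235]=0;m[:,:380]=0;m[:,450:]=0;ys,xs=np.nonzero(m);print(n,xs.min(),xs.max(),ys.min(),ys.max())
go([.43,-.349,.2])
E
```

```text
time: 32.0
tool_pos: [0.4528, -0.1545, 0.0698]
tcp_rot: [2.191, 2.234, 0.009]
wrist_force: [0.9, 5.1, 2.3]
width: 0.124
grip_force: 39.4
time: 32.8
tool_pos: [0.4415, -0.2507, 0.0699]
tcp_rot: [2.192, 2.234, 0.007]
wrist_force: [1.2, 4.5, 2.1]
width: 0.122
grip_force: 39.4
time: 33.6
tool_pos: [0.4314, -0.3381, 0.0699]
tcp_rot: [2.194, 2.234, 0.006]
wrist_force: [0.9, 5.6, 4.3]
width: 0.121
grip_force: 39.6
time: 34.4
tool_pos: [0.4298, -0.3489, 0.0692]
tcp_rot: [2.213, 2.215, 0.005]
wrist_force: [0.3, -0.8, -0.9]
width: 0.58
grip_force: 0.0
time: 35.2
tool_pos: [0.4279, -0.3475, 0.267]
tcp_rot: [2.212, 2.214, 0.005]
wrist_force: [-0.0, -0.5, 0.3]
width: 0.583
grip_force: 0.0
time: 36.0
tool_pos: [0.3581, -0.4676, 0.2647]
tcp_rot: [2.214, 2.214, 0.006]
wrist_force: [0.2, 0.9, -1.1]
width: 0.587
grip_force: 0.0
0 403 429 250 252
9 402 429 249 252
t 36.1 pos [ 0.3583 -0.4669  0.2646] q [-0.96  0.08  1.76  0.01  1.3  -0.96] F [-0.2  0.7  0.1] w 0.585 shift mm [118.1  71.2  64.7] turn None
```

View pics/c9.png

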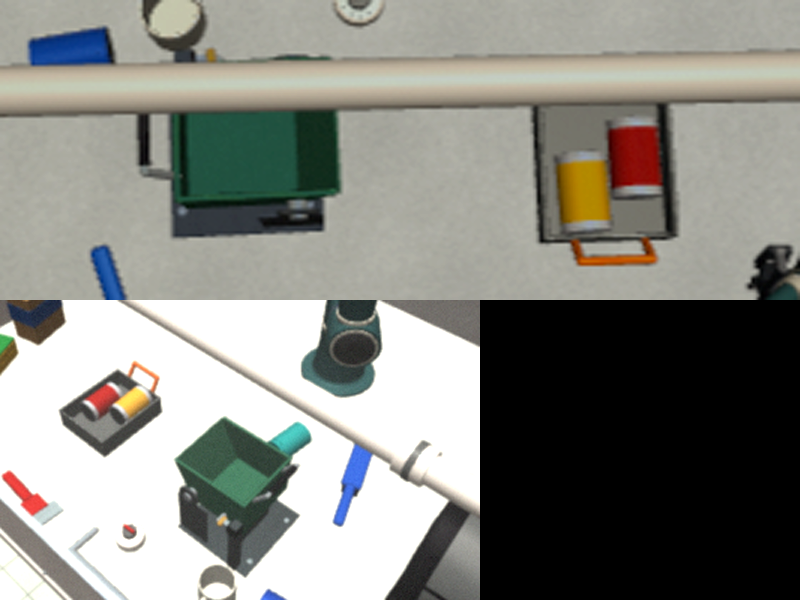

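The tray is back with its handle at the start pixels. Both tins, yellow (583,190) and red (634,155), lie in it, the bin is upright and the arm is clear, so I'll hand in.

```bash
python3 -c "
from workcell import job
print(job.finish_job())"
```

```text
the job is handed in; nothing more can be done
None
```

I handed in the job at about 36 s: in the last pictures both tins lie in the tray, the tray is back where it stood, the bin is upright in its catch and the arm is clear; no pass or fail verdict came back.

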